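# Feel out the sticky spot of a mandoline carriage

## Task

The mandoline has been washed, but its carriage still catches at one place where juice has dried inside the rail. Pull the brass lock bolt fully out, take the carriage by its knob and stroke it slowly along the whole rail, against the red rubber buffer at the far end and back against the red rubber buffer at the home end, pressing each buffer only gently and feeling where the carriage drags. Then put the carriage in the middle of the sticky spot, let go and leave it standing there with the bolt still out, so that I know where to scrub; do not disturb the things around it.

Things in the scene. Friction and masses are not known exactly. Their poses are not given: they have to be found in the camera images.
- mandoline: Mandoline slicer standing firmly and level on the worktop: two aluminium rails, steel bed and blade between, about 150 mm wide, 460 mm long. Origin on the worktop under its middle. Its y axis runs along the rails from the home end (carrying loop) to the far end (clamped black stop bar, two brass thumb screws); its x axis points across to the side with the lock bolt.
- carriage_knob (a point): Point on the axis of the carriage's upright grey grip knob, 120 mm above the worktop, 22 mm below its top. The knob is a cylinder 31 mm in diameter, free from 98 to 142 mm above the worktop; below it is a low black dome (top at 92 mm) on the black carriage deck (138 mm wide, 90 mm long, top at 84 mm).
- carriage_mark (a point): White index mark on the carriage's deck, at mid-length on the bolt side, above the spring shoe that runs in the groove of that rail. One sticky spot, about 25 mm long, lies hidden in the groove with its middle between 0.04 and 0.16 of carriage travel: there the drag rises to 6 to 18 N, highest on entering it from either side. The carriage stays where it is left on it.
- carriage (a joint): Place of the carriage along the mandoline's +y (m): 0 where the bolt locks it, growing to the far end. Even drag 1 to 2 N. Meets the home buffer near -0.006 and the far one, whose bar was clamped by hand, between 0.18 and 0.23. Buffers: springy red rubber, about 2 N per mm; more than 20 N harms them.
- bolt_knob (a point): Point on the axis of the lock bolt's upright brass knob, 11 mm below its top. The knob is a cylinder 14 mm in diameter, free from 76 to 102 mm above the worktop; this point is at 91 mm. Locked, it stands 104 mm from the mandoline's middle line on the +x side and 30 mm towards the home end from the locked carriage's knob. The bolt slides along the mandoline's +x axis (away from the rail).
- bolt (a joint): Travel of the lock bolt (m): 0 locked, its nose in the notch of the carriage; it is clear of the carriage beyond 0.009 and fully out at 0.016. It takes about 2 N to slide and stays where it is left.
- juice_glass: Small clear glass, 60 mm wide, 73 mm tall, standing near the far end of the mandoline. Origin at the centre of its base. Bystander.
- ramekin: White fluted ramekin, 68 mm wide, 45 mm tall, behind the mandoline. Origin at the centre of its base. Bystander.
- spice_jar: Corked spice jar, 45 mm wide, 92 mm tall, behind the mandoline. Origin at the centre of its base. Bystander.
- grapefruit_piece: Half a grapefruit lying cut face down behind the home end of the mandoline, 92 mm wide, 45 mm tall. Origin at the centre of its underside. Bystander.

How it is judged (in metres and radians):
On the way, in this order (a step that is already met when the one before it is completed fails the run):
1. the lock bolt is pulled out (value of joint bolt above 0.012 m), for 0.1 s.
2. the carriage has been stroked to the far end and bears on the far buffer (contact force between far_buffer_c0 and carriage_c0 above 1 N), for 0.05 s.
3. the carriage has been stroked back to the home end and bears on the home buffer (contact force between home_buffer_c0 and carriage_c0 above 1 N), for 0.05 s.
At the end, for the whole second after the job is handed in: The carriage stands still with its spring shoe bearing on the flat of the sticky spot (its middle within about 8 mm of the middle of the spot), the lock bolt is out by more than 12 mm, and everything is let go (contact force between shoe_pad and crust_top above 4 N and velocity of joint carriage between -0.005 and 0.005 m/s and value of joint bolt above 0.012 m); the robot touches nothing.
It fails at once if the carriage is rammed into the far buffer with more than 20 N (contact force between far_buffer_c0 and carriage_c0 above 20 N).
It fails at once if the carriage is rammed into the home buffer with more than 20 N (contact force between home_buffer_c0 and carriage_c0 above 20 N).
It fails at once if a bystander is moved by more than 20 mm (distance of any of juice_glass, ramekin, spice_jar, grapefruit_piece from where it was at the start of the episode above 0.02 m).
It also fails if it takes over 62 s, if anything falls off the work surface, if the arm or the gripper's body presses on something with over 40 N, if the wrist force passes 120 N, or if a joint passes its speed limit or range.

## Robot

A 6-joint arm with a two-finger parallel gripper is mounted at the origin on a cart in front of the work surface, level with it; the furniture and walls round the work are solid. World frame = base frame: x ahead of the robot, y to its left, z up, the work surface at z = 0. Lengths are in mm, angles in rad, forces in N, time in s.
With the tool pointing down it reaches from about 300 to 775 mm from the base axis. Payload 14.6 kg.
Tool frame: the origin (TCP) lies on the centre line of the jaws, within the pads' length; the fingertips stand 19 mm ahead of it and the grasp point (between the pads) is the TCP (bot.tip_reach is the distance from the TCP to the fingertips, in mm); z points along the fingers, y is the line along which they close (so a half turn about z gives the same grasp; the last joint's range is limited). The gripper opens to 85 mm and grips with 20 to 120 N. Pads are 22 mm wide; open, the fingers measure 114 mm over their backs; the gripper's body (76 mm by 85 mm) begins 54 mm behind the grasp point. The pads swing forward as they close: fully open they stand 13 mm farther back than shut.
Start: joints at [-1.204, 0.3, 1.521, -0, 1.321, -0.067], TCP at [231.169, -499.05, 250.281] pointing down, gripper open.
Joint ranges: [-3.03, 3.03], [-0.79, 2.21], [0.23, 2.52], [-1.04, 4.18], [0, 3.07], [-2.55, 2.55]. Speed limits (rad/s): [2.22, 2.22, 2.57, 3.14, 3.14, 3.14].

## Interface

Orientations are given as a unit quaternion [w, x, y, z].
In Python, from rig import bot gives the robot as it stands. Calls block until the motion is done:
- bot.move_to(position, orientation): joint-space move of the TCP to a pose.
- bot.servo_line(position, attitude=None, speed=150, until_force=None): straight line of the TCP; attitude=None keeps the orientation; speed is the mean speed in mm/s. With until_force (N) it stops when the force on the tool has changed by that much, and returns True; else False.
- bot.move_joints(angles): joint-space move.
- bot.move_gripper(opening, grip_force=None): finger opening in mm; grip_force is the grip in N (None keeps the last); returns when the fingers have stopped.
- bot.dwell(seconds).
- bot.ik(position, orientation): joint angles nearest the present ones, or None.
- bot.read_state(): the state.
- bot.read_camera(name): name is "scene" or "top"; returns a dict with "image" (400x640x3 uint8, blue, green, red), "depth" (400x640 float32, mm along the optical axis (not along the pixel's ray), 0 where there is no reading), "fovy" (degrees; the focal length in pixels is half the picture's height over the tangent of half this angle, whatever the lens; pixels are square), "cx", "cy" (the principal point, pixels), "k1" (the pictures are not rectified: a ray, as slopes to the right and down, at radius r is drawn at 1 + k1 r^2 times it, then the intrinsics apply), "eye" and "attitude" of the camera in the world. Camera axes: x right, y down, z forward; pixel columns grow to the right and rows downward; lengths in mm; the calibration is good to about 2 mm. A picture is of the moment at which its call begins.
A pose or a line that the arm cannot do raises bot.MotionError and nothing moves.
- bot.finish_job(): hands the job in, once; it reports no verdict.
The state is a dict: "clock": time; "joint_positions": joint angles; "qvel": joint speeds; "effort": joint torques, N m; "ee_pos": TCP position; "tool_rot": TCP orientation; "ft_force": force on the tool from outside, world axes, zero at the start; "moment": the same for the moment, N m; "grip_width": finger opening in mm.
Only numpy, scipy, OpenCV 4.12 (cv2) and the standard library are available. Lean on these libraries where they do the work, as an engineer would, in place of code of your own. Each camera call takes 0.05 s, during which the arm holds its last target. There are 200 camera calls.

## Working session

There is one attempt and no reset: what is moved stays moved. The work goes in short steps, each a Python script; the robot and the scene stay as the last script left them, time stands still between calls to the robot, and variables do not carry over. Pictures are saved under pics/ and viewed, on a budget of 10 in all, crops included, one or two more only if the job needs it, and the job is handed in when it is done.

```bash
ls; mkdir -p pics; cat > h.py <<'E'
import numpy as np, cv2
from scipy.spatial.transform import Rotation as R
from rig import bot
def cloud(c):
    h,w=c["depth"].shape; f=h/2/np.tan(np.radians(c["fovy"])/2)
    K=np.array([[f,0,c["cx"]],[0,f,c["cy"]],[0,0,1.]])
    v,u=np.mgrid[0:h,0:w].astype(float)
    p=cv2.undistortPoints(np.stack([u.ravel(),v.ravel()],1)[:,None],K,np.array([c["k1"],0,0,0,0.]))[:,0].reshape(h,w,2)
    d=c["depth"].astype(float)
    P=np.dstack([p[...,0]*d,p[...,1]*d,d])
    q=np.array(c["attitude"])
    M=R.from_quat(q[[1,2,3,0]]).as_matrix() if q.size==4 else q
    W=P@M.T+np.array(c["eye"]); W[d<=0]=np.nan
    return W
def down(yaw):  # tool z down, tool y axis along world angle yaw
    y=np.array([np.cos(yaw),np.sin(yaw),0]); z=np.array([0,0,-1.]); x=np.cross(y,z)
    q=R.from_matrix(np.stack([x,y,z],1)).as_quat(); return [q[3],q[0],q[1],q[2]]
E
python3 - <<'E'
from h import *
for n in("scene","top"):
    c=bot.read_camera(n); np.savez(n+'.npz',**c); cv2.imwrite(f'pics/{n}0.png',c["image"])
    print(n,c["eye"],c["attitude"],c["fovy"],c["k1"],c["cx"],c["cy"])
s=bot.read_state(); print(s["clock"],s["tool_rot"],s["ft_force"],s["grip_width"])
E
```

```text
pics
scene [ 96.07255469 658.86993675 844.10974202] [ 0.12586081 -0.30229464  0.86474218 -0.38078599] 43.34910598358921 -0.10087307008162695 323.2858824193432 203.27605718212342
top [ 342.84352234   13.2333022  1170.28109148] [-0.06840731  0.71151364 -0.69560027  0.0721737 ] 50.45408476886097 -0.04417667643430514 319.98924290820634 197.38186468390637
0.1 [-5.00739931e-04  9.76567801e-01  2.15209362e-01 -9.57591901e-05] [-0.10879873  0.10763492 -0.06381568] 85.58734728902682
```

View pics/top0.png

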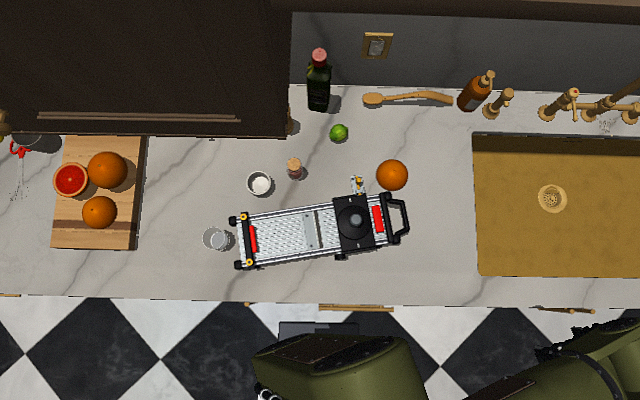

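View pics/scene0.png

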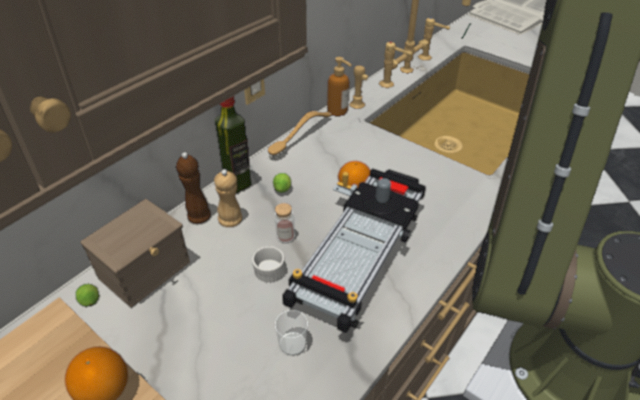

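The top view shows the carriage knob at about (355,220) and the brass bolt knob at about (358,184). The far stop bar with its thumb screws is at (233–248, 215–263), and the home loop is on the right at (400,218). Next I measure these.

```bash
python3 - <<'E'
from h import *
c=dict(np.load('top.npz')); W=cloud(c); im=c["image"]; z=W[...,2]
v,u=np.mgrid[0:400,0:640]
def reg(n,m):
    p=W[m]; print(n,m.sum(),'med',np.median(p,0).round(1),'min',p.min(0).round(1),'max',p.max(0).round(1),'mid',((p.min(0)+p.max(0))/2).round(1))
box=lambda a,b,c_,d:(u>=a)&(u<b)&(v>=c_)&(v<d)
reg('knob',box(335,380,200,240)&(z>132)&(z<150))
reg('bolt',box(345,372,170,200)&(z>93)&(z<108))
reg('bolt all',box(345,372,170,200)&(z>70)&(z<108))
m=box(325,390,190,262)&(z>79)&(z<89); reg('deck',m)
r=cv2.minAreaRect(W[m][:,:2].astype(np.float32)); print(r)
hsv=cv2.cvtColor(im,cv2.COLOR_BGR2HSV)
red=((hsv[...,0]<6)|(hsv[...,0]>174))&(hsv[...,1]>170)&(hsv[...,2]>90)
reg('redfar',red&box(235,270,215,262)); reg('redhome',red&box(365,392,200,240))
# whole mandoline
m=box(228,412,188,272)&(z>30)&(z<95); print(cv2.minAreaRect(W[m][:,:2].astype(np.float32)))
m=box(228,412,188,272)&(z>62)&(z<75); 
for n,b in dict(glass=(198,232,225,252),ram=(245,275,168,198),jar=(284,304,154,182),grape=(372,412,155,192)).items(): reg(n,box(*b)&(z>15))
reg('cab',box(50,270,20,100))
# scene check
c2=dict(np.load('scene.npz')); W2=cloud(c2); z2=W2[...,2]
m=box(370,398,170,210)&(z2>105)&(z2<150); reg('s knob',m)
reg('s bolt',box(332,362,165,200)&(z2>80)&(z2<108))
cv2.imwrite('pics/crop.png',cv2.resize(im[165:280,220:420],None,fx=4,fy=4,interpolation=cv2.INTER_CUBIC))
E
```

```text
knob 120 med [498.3 -76.9 140.7] min [483.9 -92.1 133.3] max [511.6 -62.5 145.3] mid [497.7 -77.3 139.3]
bolt 22 med [606.6 -87.7 100.7] min [602.  -93.   95.6] max [612.6 -82.4 103.5] mid [607.3 -87.7  99.5]
bolt all 176 med [568.7 -87.9  82.2] min [ 559.3 -125.2   70. ] max [612.6 -55.5 103.5] mid [586.  -90.4  86.8]
deck 1578 med [499.4 -89.4  84.7] min [ 422.3 -171.5   79. ] max [577.4 -21.7  89. ] mid [499.8 -96.6  84. ]
((502.7673645019531, -106.4883041381836), (147.52996826171875, 150.8609619140625), 9.58895492553711)
redfar 134 med [449.3 179.8  87.3] min [416.2 168.9  80.9] max [483.  190.5  92.7] mid [449.6 179.7  86.8]
redhome 217 med [ 510.5 -138.8   87.4] min [ 476.9 -153.9   58.9] max [ 546.9 -125.2   92.8] mid [ 511.9 -139.5   75.9]
((508.56854248046875, 11.480636596679688), (221.6651153564453, 469.076904296875), 7.7368388175964355)
glass 287 med [453.9 297.4  52.1] min [422.  240.9  15.4] max [486.5 314.5  77.1] mid [454.2 277.7  46.2]
ram 249 med [615.1 180.4  41.6] min [574.5 144.9  15.1] max [640.6 213.3  48.5] mid [607.5 179.1  31.8]
jar 277 med [639.9  80.   81.6] min [625.7  60.7  15.4] max [666.7 102.1  97.1] mid [646.2  81.4  56.2]
grape 721 med [ 643.  -187.4   33.8] min [ 585.4 -233.9   15.1] max [ 691.6 -148.9   75.2] mid [ 638.5 -191.4   45.1]
cab 17600 med [nan nan nan] min [nan nan nan] max [nan nan nan] mid [nan nan nan]
s knob 270 med [nan nan nan] min [nan nan nan] max [nan nan nan] mid [nan nan nan]
s bolt 188 med [586.9 -81.5  65.8] min [ 559.6 -100.4   -5.9] max [654.8 -51.7  88.1] mid [607.2 -76.   41.1]
```

View pics/crop.png

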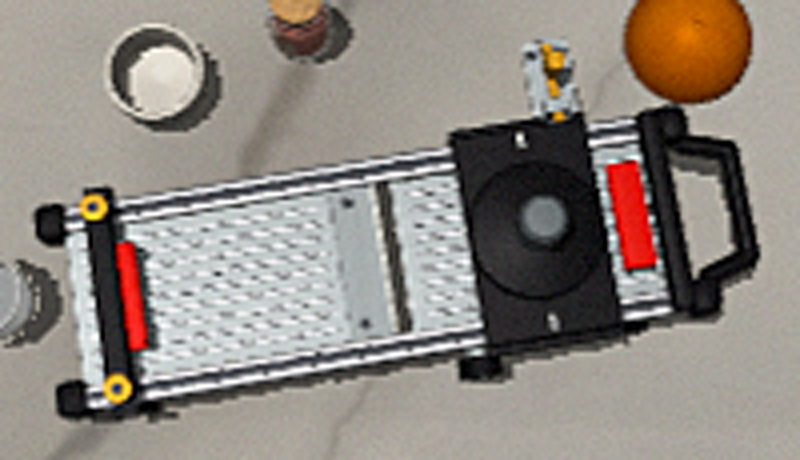

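```bash
cat >> h.py <<'E'
T=0.189; EX=np.array([np.cos(T),np.sin(T),0]); EY=np.array([-np.sin(T),np.cos(T),0])
Q=down(T-np.pi/2)
def st(tag=''):
    s=bot.read_state(); f=np.array(s["ft_force"])
    print(tag,'t%.2f'%s["clock"],np.round(s["ee_pos"],1),'Fx %.1f Fy %.1f Fz %.1f'%(f@EX,f@EY,f[2]),'w %.1f'%s["grip_width"]); return s
E
python3 - <<'E'
from h import *
# rail direction: edges of bright rails vs. yaw: fit on far bar / buffers
c=dict(np.load('top.npz')); W=cloud(c); hsv=cv2.cvtColor(c["image"],cv2.COLOR_BGR2HSV)
v,u=np.mgrid[0:400,0:640]; z=W[...,2]
L=[]
for b in((228,250,210,225),(232,254,255,270)):
    m=(u>=b[0])&(u<b[1])&(v>=b[2])&(v<b[3])&(hsv[...,0]>15)&(hsv[...,0]<35)&(hsv[...,1]>120)
    L.append(np.median(W[m],0)); print(m.sum(),L[-1].round(1))
d=L[0]-L[1]; print('screw yaw',np.arctan2(d[1],d[0]))
b=np.array([606.5,-87.5,0])
print([None if (q:=bot.ik(list(p),Q)) is None else np.round(q,2) for p in (b+[0,0,200],b+16*EX+[0,0,97],np.array([498,-77,120]),np.array([498,-77,120])+220*EY)])
bot.move_to(list(b+[0,0,170]),Q); st('above')
bot.move_gripper(45,30); bot.servo_line(list(b+[0,0,97]),speed=100,until_force=6) and print('touch')
st('down'); bot.move_gripper(5,30); st('grip')
bot.read_state()
r=bot.servo_line(list(b+[0,0,97]+18*EX),speed=25,until_force=14); st('pull %s'%r)
c=bot.read_camera("top"); cv2.imwrite('pics/b1.png',cv2.resize(c["image"][150:250,290:430],None,fx=5,fy=5))
E
```

```text
40 [505.8 206.4 100.7]
40 [391.4 183.2 100.5]
screw yaw 0.20043694524855604
[array([-0.2 ,  0.48,  1.39, -0.  ,  1.27,  1.18]), array([-0.19,  0.63,  1.42, -0.  ,  1.09,  1.19]), array([-0.23,  0.35,  1.78, -0.  ,  1.01,  1.16]), array([ 0.22,  0.3 ,  1.86, -0.  ,  0.99,  1.6 ])]
above t2.12 [606.4 -88.4 170.2] Fx -0.4 Fy -0.4 Fz -0.1 w 85.5
down t3.48 [606.8 -87.6  97.7] Fx 0.0 Fy 0.0 Fz 0.8 w 44.8
grip t3.87 [607.4 -89.8  98.1] Fx 0.2 Fy -15.1 Fz 0.5 w 12.8
pull True t4.49 [621.7 -87.5  97.7] Fx -6.9 Fy -2.2 Fz 6.9 w 13.0
```

View pics/b1.png

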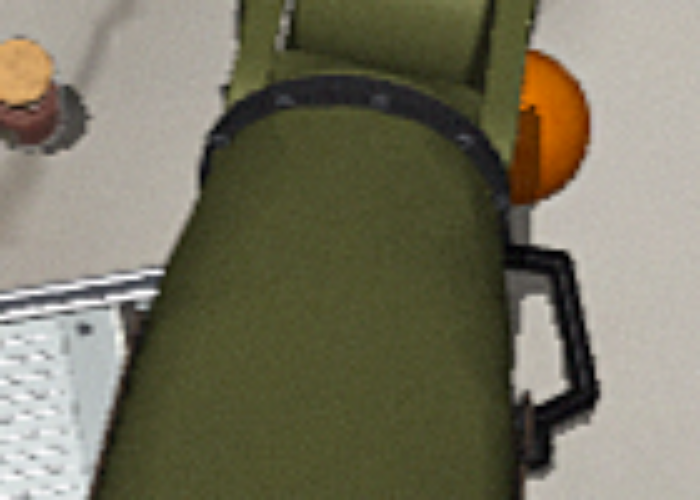

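The arm hides the bolt in this view. The TCP has moved about 14.5 mm, and part of the force trip came from the side preload easing. I pull on to the stop, release, retreat and measure again.

```bash
python3 - <<'E'
from h import *
b=np.array([606.5,-88.5,0])
r=bot.servo_line(list(b+[0,0,97]+20*EX),speed=20,until_force=10); s=st('pull2 %s'%r)
bot.move_gripper(40); st('open')
p=np.array(s["ee_pos"]); bot.servo_line([p[0],p[1],170],speed=150); st('up')
bot.move_to([430,-330,260],Q); st('aside')
c=bot.read_camera("top"); W=cloud(c); np.savez('top1.npz',**c); z=W[...,2]
v,u=np.mgrid[0:400,0:640]
cv2.imwrite('pics/b2.png',cv2.resize(c["image"][150:250,290:430],None,fx=5,fy=5))
for a in((345,372,165,200,93,108),(335,380,200,240,132,150)):
    m=(u>=a[0])&(u<a[1])&(v>=a[2])&(v<a[3])&(z>a[4])&(z<a[5]); p=W[m]; print(m.sum(),np.median(p,0).round(1),((p.min(0)+p.max(0))/2).round(1))
E
```

```text
pull2 True t4.75 [621.8 -87.6  97.6] Fx -8.5 Fy -1.6 Fz 8.3 w 12.6
open t5.12 [621.9 -86.9  96.4] Fx -0.2 Fy 0.7 Fz -0.5 w 39.7
up t5.77 [621.4 -87.5 169. ] Fx 0.1 Fy 0.9 Fz -0.6 w 39.9
aside t6.99 [ 430.6 -329.4  259.4] Fx 0.4 Fy 0.2 Fz 1.0 w 39.8
24 [620.8 -84.9 101.4] [622.6 -85.1 100.1]
122 [498.2 -76.8 140.7] [497.8 -77.3 138.8]
```

View pics/b2.png

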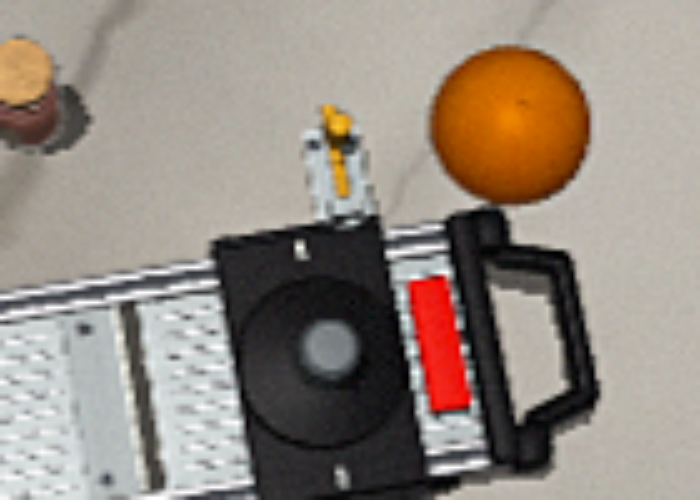

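The bolt is out by about 15.5 mm, with the knob now at (622,-85), and nothing else has moved. Next I grip the carriage knob and stroke to the far end.

```bash
cat >> h.py <<'E'
K=np.array([498.,-77.2,120.])
def sweep(s0,s1,o,step=3.,speed=30):
    n=int(abs(s1-s0)/step+.5); L=[]
    for s in np.linspace(s0,s1,n+1)[1:]:
        bot.servo_line(list(K+s*EY+o*EX),speed=speed)
        t=bot.read_state(); f=np.array(t["ft_force"]); p=np.array(t["ee_pos"])-K
        L.append((t["clock"],s,p@EY,p@EX,o,f@EY,f@EX,f[2]))
        o+=np.clip(0.04*f@EX,-.3,.3)
        if abs(f@EY)>28: print('ABORT');break
    for l in L: print('t%.2f cmd %.1f act %.1f lat %.2f o %.2f Fy %.1f Fx %.1f Fz %.1f'%l)
    return o
E
python3 - <<'E'
from h import *
bot.move_gripper(60)
bot.move_to(list(K+[0,0,60]),Q)
print(bot.servo_line(list(K),speed=100,until_force=8)); st('down')
bot.move_gripper(20,25); st('grip')
o=sweep(0,36,0.); st()
print(o)
E
```

```text
False
down t9.18 [498.3 -77.5 120.5] Fx -0.3 Fy -0.6 Fz 0.1 w 59.8
grip t9.55 [498.3 -77.3 120.7] Fx -2.1 Fy -0.2 Fz 6.6 w 30.4
t9.80 cmd 3.0 act 3.0 lat 0.32 o 0.00 Fy 1.2 Fx -1.2 Fz 6.3
t10.05 cmd 6.0 act 6.0 lat 0.30 o -0.05 Fy 1.7 Fx -1.8 Fz 6.2
t10.30 cmd 9.0 act 9.0 lat 0.30 o -0.12 Fy 1.0 Fx -0.1 Fz 6.2
t10.55 cmd 12.0 act 12.1 lat 0.31 o -0.12 Fy 1.0 Fx -1.1 Fz 5.8
t10.80 cmd 15.0 act 15.1 lat 0.31 o -0.17 Fy 1.4 Fx 0.2 Fz 6.6
t11.05 cmd 18.0 act 18.1 lat 0.32 o -0.16 Fy 1.5 Fx 0.2 Fz 6.3
t11.30 cmd 21.0 act 21.2 lat 0.32 o -0.15 Fy 1.6 Fx 0.1 Fz 6.5
t11.55 cmd 24.0 act 24.1 lat 0.32 o -0.15 Fy 1.6 Fx 0.1 Fz 5.7
t11.80 cmd 27.0 act 27.1 lat 0.34 o -0.14 Fy 1.2 Fx -0.2 Fz 5.9
t12.05 cmd 30.0 act 30.2 lat 0.33 o -0.15 Fy 1.4 Fx 0.7 Fz 6.3
t12.30 cmd 33.0 act 33.1 lat 0.34 o -0.12 Fy 1.6 Fx 0.2 Fz 6.9
t12.55 cmd 36.0 act 36.1 lat 0.37 o -0.12 Fy 1.0 Fx 0.9 Fz 6.9
 t12.55 [491.6 -41.6 120.7] Fx 0.9 Fy 1.0 Fz 6.9 w 30.2
-0.08100221639623773
```

Readings taken at rest don't show the drag. I'll use moving lines with a force stop to find the entry edge from each side, and take the midpoint.

```bash
cat >> h.py <<'E'
def probe(s1,o,uf=5.,speed=25):
    r=bot.servo_line(list(K+s1*EY+o*EX),speed=speed,until_force=uf)
    t=bot.read_state(); f=np.array(t["ft_force"]); p=np.array(t["ee_pos"])-K
    print('t%.2f %s to %.1f: at %.1f lat %.2f Fy %.1f Fx %.1f Fz %.1f'%(t["clock"],r,s1,p@EY,p@EX,f@EY,f@EX,f[2])); return r,p@EY
E
python3 - <<'E'
from h import *
o=-.08; s=36.
for i in range(6):
    r,s=probe(176,o)
    if not r: break
    if i==0 or True: 
        if abs(s-176)<2: break
        e=s; o=sweep(s,min(s+6,176),o,step=2,speed=20); s=min(e+6,176)
print(s,o)
E
```

```text
t14.25 True to 176.0: at 56.3 lat 0.40 Fy 2.5 Fx -0.6 Fz 5.5
t14.52 cmd 58.3 act 57.9 lat 0.41 o -0.08 Fy -2.6 Fx -0.5 Fz 7.3
t14.77 cmd 60.3 act 60.0 lat 0.41 o -0.10 Fy -0.9 Fx -0.8 Fz 7.6
t15.02 cmd 62.3 act 62.5 lat 0.40 o -0.13 Fy 3.1 Fx 0.1 Fz 7.7
t15.50 True to 176.0: at 62.8 lat 0.41 Fy 0.4 Fx 0.1 Fz 4.9
t15.75 cmd 64.8 act 64.6 lat 0.41 o -0.13 Fy -0.8 Fx 0.2 Fz 8.2
t16.00 cmd 66.8 act 66.8 lat 0.41 o -0.12 Fy 1.9 Fx 0.4 Fz 9.5
t16.25 cmd 68.8 act 68.7 lat 0.43 o -0.10 Fy -0.0 Fx 0.2 Fz 9.2
t16.72 True to 176.0: at 68.9 lat 0.43 Fy -1.3 Fx 0.2 Fz 4.1
t16.97 cmd 70.9 act 70.6 lat 0.41 o -0.09 Fy -1.7 Fx -0.4 Fz 8.3
t17.22 cmd 72.9 act 72.9 lat 0.41 o -0.11 Fy 1.3 Fx 0.1 Fz 9.7
t17.47 cmd 74.9 act 74.8 lat 0.43 o -0.11 Fy -0.9 Fx 0.7 Fz 9.1
t17.92 True to 176.0: at 74.9 lat 0.43 Fy -1.1 Fx -0.4 Fz 4.3
t18.18 cmd 76.9 act 76.7 lat 0.43 o -0.08 Fy -1.7 Fx 0.8 Fz 9.1
t18.43 cmd 78.9 act 79.4 lat 0.44 o -0.05 Fy 5.4 Fx -0.3 Fz 11.5
t18.68 cmd 80.9 act 81.3 lat 0.44 o -0.06 Fy 4.6 Fx -0.3 Fz 10.7
t19.12 True to 176.0: at 81.6 lat 0.46 Fy 0.3 Fx -0.1 Fz 4.6
t19.38 cmd 83.6 act 83.7 lat 0.47 o -0.07 Fy 0.7 Fx 1.5 Fz 10.0
t19.62 cmd 85.6 act 85.7 lat 0.48 o -0.01 Fy 1.1 Fx 0.0 Fz 8.6
t19.88 cmd 87.6 act 87.7 lat 0.49 o -0.01 Fy 0.7 Fx 0.3 Fz 9.4
t23.56 False to 176.0: at 176.0 lat 0.70 Fy -1.2 Fx 2.5 Fz 9.0
175.9982510037233 0.0031889301485621014
```

```bash
python3 - <<'E'
from h import *
o=0.1
r,s=probe(238,o,uf=7,speed=18)
if not r: raise SystemExit('no buffer')
bot.dwell(.1); st('hold')
r,s=probe(100,o,uf=15,speed=80)   # away from the buffer
r,s=probe(40,0.,uf=5,speed=25)
if r:
    e=s
    o=sweep(s,e-36,0.,step=2,speed=20)
E
```

```text
t25.57 True to 238.0: at 213.1 lat 0.81 Fy -6.2 Fx 0.4 Fz 5.1
hold t25.68 [458.8 132.  120.7] Fx -0.0 Fy -6.5 Fz 4.6 w 30.5
t27.24 False to 100.0: at 99.9 lat 0.53 Fy -1.5 Fx -0.5 Fz 10.7
t28.25 True to 40.0: at 83.0 lat 0.47 Fy -1.3 Fx -0.8 Fz 5.3
t28.52 cmd 81.0 act 81.4 lat 0.45 o 0.00 Fy 4.3 Fx -0.1 Fz 11.7
t28.77 cmd 79.0 act 79.3 lat 0.45 o -0.00 Fy 3.4 Fx -0.8 Fz 10.0
t29.02 cmd 77.0 act 77.0 lat 0.44 o -0.03 Fy 0.5 Fx -0.3 Fz 9.8
t29.27 cmd 75.0 act 74.7 lat 0.42 o -0.04 Fy -2.3 Fx -0.9 Fz 10.9
t29.52 cmd 73.0 act 72.9 lat 0.42 o -0.08 Fy -0.4 Fx -0.2 Fz 10.1
t29.77 cmd 71.0 act 71.0 lat 0.43 o -0.09 Fy 0.2 Fx -1.0 Fz 10.5
t30.02 cmd 69.0 act 68.8 lat 0.41 o -0.13 Fy -2.2 Fx 0.1 Fz 10.2
t30.27 cmd 67.0 act 66.9 lat 0.39 o -0.13 Fy -0.7 Fx 0.0 Fz 10.4
t30.52 cmd 65.0 act 65.0 lat 0.37 o -0.13 Fy 0.7 Fx 0.3 Fz 9.4
t30.77 cmd 63.0 act 62.8 lat 0.40 o -0.11 Fy -2.3 Fx -0.7 Fz 9.9
t31.02 cmd 61.0 act 60.5 lat 0.40 o -0.14 Fy -5.0 Fx -0.1 Fz 9.2
t31.27 cmd 59.0 act 58.5 lat 0.38 o -0.15 Fy -5.0 Fx 0.4 Fz 8.7
t31.52 cmd 57.0 act 56.5 lat 0.40 o -0.13 Fy -4.4 Fx 0.7 Fz 8.5
t31.77 cmd 55.0 act 54.7 lat 0.39 o -0.10 Fy -1.5 Fx -0.1 Fz 9.2
t32.02 cmd 53.0 act 52.8 lat 0.39 o -0.11 Fy -1.0 Fx -0.1 Fz 9.2
t32.27 cmd 51.0 act 50.8 lat 0.39 o -0.11 Fy -1.8 Fx 0.9 Fz 9.0
t32.52 cmd 49.0 act 48.8 lat 0.39 o -0.08 Fy -1.0 Fx 1.1 Fz 10.1
t32.77 cmd 47.0 act 46.8 lat 0.40 o -0.03 Fy -1.1 Fx -0.2 Fz 10.3
```

The entry edges are at 56.3 mm (going out) and 83.0 mm (coming back), so the middle is 69.6 mm. The exit ramps, at about 80 mm and 59 mm, give the same middle. Next come the home buffer, then placing the carriage.

```bash
python3 - <<'E'
from h import *
r,s=probe(8,0.,uf=15,speed=50)
r,s=probe(-20,0.,uf=7,speed=12)
if not r: raise SystemExit('no buffer')
bot.dwell(.1); st('hold')
r,s=probe(45,0.,uf=20,speed=60)
o=sweep(45,69.6,0.,step=8,speed=30)
bot.dwell(.2); st('placed')
bot.move_gripper(55); s=st('open')
p=np.array(s["ee_pos"]); bot.servo_line([p[0],p[1],190],speed=120); bot.move_to([430,-330,260],Q); st('aside')
c=bot.read_camera("top"); W=cloud(c); np.savez('top2.npz',**c); z=W[...,2]
v,u=np.mgrid[0:400,0:640]
cv2.imwrite('pics/b3.png',cv2.resize(c["image"][130:290,180:440],None,fx=3,fy=3))
for a in((345,372,165,200,93,108),(300,350,205,245,132,150)):
    m=(u>=a[0])&(u<a[1])&(v>=a[2])&(v<a[3])&(z>a[4])&(z<a[5]); p=W[m]; q=(p.min(0)+p.max(0))/2; print(m.sum(),np.median(p,0).round(1),q.round(1),'s %.1f'%((q-K)@EY))
E
```

```text
t33.70 False to 8.0: at 7.7 lat 0.31 Fy -1.7 Fx -1.3 Fz 10.3
t35.24 True to -20.0: at -11.5 lat 0.24 Fy 3.5 Fx 0.3 Fz 6.6
hold t35.34 [500.4 -88.4 120.7] Fx -0.8 Fy 3.4 Fz 6.7 w 30.2
t36.44 False to 45.0: at 45.1 lat 0.38 Fy 0.8 Fx 0.1 Fz 10.2
t36.87 cmd 53.2 act 53.3 lat 0.40 o 0.00 Fy 1.2 Fx -0.4 Fz 10.8
t37.29 cmd 61.4 act 61.0 lat 0.42 o -0.02 Fy -3.4 Fx -0.8 Fz 10.3
t37.72 cmd 69.6 act 69.3 lat 0.40 o -0.05 Fy -3.2 Fx -0.7 Fz 10.2
placed t37.92 [485.4  -9.  120.7] Fx -0.1 Fy -1.7 Fz 10.3 w 30.1
open t38.27 [484.7  -8.8 119.7] Fx -0.9 Fy 0.9 Fz -0.2 w 54.5
aside t40.27 [ 430.4 -329.1  259.6] Fx -0.0 Fy 0.7 Fz -0.9 w 55.0
24 [620.5 -85.1 100.3] [622.  -85.2 100.2] s -31.1
122 [484.4  -6.2 140.5] [485.3  -6.2 138.6] s 72.1
```

View pics/b3.png

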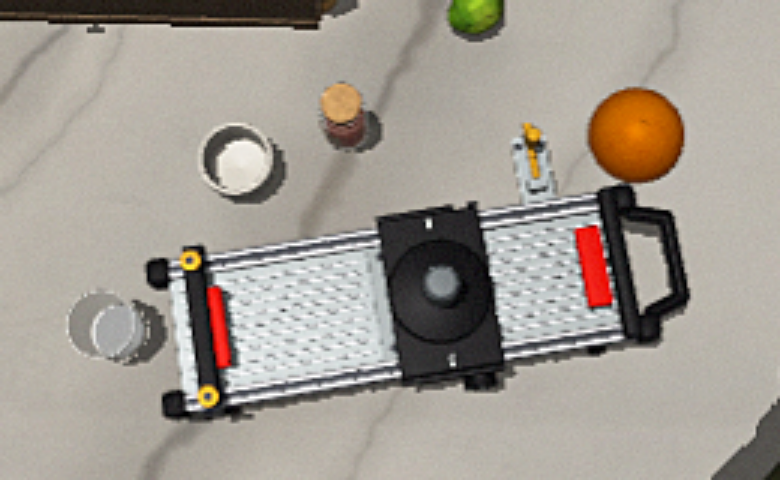

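The carriage stands on the spot, the bolt is out and the bystanders are where they were. The home press is the weak point. The held 3.4 N includes up to 2 N of friction, so the buffer may have seen only about 1.4 N. There are 22 s left, enough to repeat it more firmly. The line limit at -16 mm keeps the buffer force below about 14 N.

```bash
python3 - <<'E'
from h import *
P=K+69.4*EY+0.3*EX
bot.move_to(list(P+[0,0,60]),Q); bot.servo_line(list(P),speed=120,until_force=8)
bot.move_gripper(20,25); st('grip')
r,s=probe(0,0.,uf=30,speed=60)
r,s=probe(-16,0.,uf=9.5,speed=12)
bot.dwell(.1); st('hold')
r,s=probe(45,0.,uf=30,speed=60)
o=sweep(45,69.8,0.,step=12,speed=40)
bot.dwell(.1); st('placed')
bot.move_gripper(55); s=st('open')
p=np.array(s["ee_pos"]); bot.servo_line([p[0],p[1],190],speed=150); bot.move_to([430,-330,260],Q); st('aside')
c=bot.read_camera("top"); W=cloud(c); z=W[...,2]
v,u=np.mgrid[0:400,0:640]
cv2.imwrite('pics/b4.png',cv2.resize(c["image"][130:290,180:440],None,fx=3,fy=3))
for a in((345,372,165,200,93,108),(300,350,205,245,132,150)):
    m=(u>=a[0])&(u<a[1])&(v>=a[2])&(v<a[3])&(z>a[4])&(z<a[5]); p=W[m]; q=(p.min(0)+p.max(0))/2; print(m.sum(),np.median(p,0).round(1),q.round(1),'s %.1f'%((q-K)@EY))
E
```

```text
grip t42.57 [485.7  -9.1 120.9] Fx -2.1 Fy -0.5 Fz 7.1 w 30.4
t43.88 False to 0.0: at -0.3 lat 0.49 Fy -0.9 Fx 0.8 Fz 5.5
t44.90 True to -16.0: at -12.5 lat 0.48 Fy 5.9 Fx -0.2 Fz 5.2
hold t45.00 [500.8 -89.3 120.8] Fx 0.0 Fy 5.6 Fz 6.3 w 30.0
t46.12 False to 45.0: at 45.2 lat 0.61 Fy 2.0 Fx 1.4 Fz 6.7
t46.58 cmd 57.4 act 57.5 lat 0.61 o 0.00 Fy 1.2 Fx 0.0 Fz 7.5
t47.03 cmd 69.8 act 70.0 lat 0.65 o 0.00 Fy 1.8 Fx 0.8 Fz 8.3
placed t47.13 [485.5  -8.3 120.9] Fx 0.8 Fy 1.5 Fz 8.4 w 30.4
open t47.49 [484.7  -8.6 119.9] Fx 0.3 Fy -0.1 Fz 0.1 w 54.7
aside t49.37 [ 430.4 -329.1  259.5] Fx 1.3 Fy 0.2 Fz 0.6 w 55.0
24 [620.9 -85.2  99.7] [622.2 -85.2 100.5] s -31.2
121 [484.4  -6.  140.1] [485.5  -6.2 140.3] s 72.1
```

```bash
python3 -c "
from rig import bot
bot.finish_job()"
```

```text
the job is handed in; nothing more can be done
```

I pulled the bolt out, stroked the carriage to both buffers and left it standing on the sticky spot. I handed the job in at about 49 s; no verdict is reported.

- **Bolt:** it is out by about 15.5 mm in the camera, stopped by what felt like its end stop. It was still there in the last camera check.
- **Far buffer:** I pressed it until the tool felt about 6 N, at 213 mm along the rail.
- **Home buffer:** the first press held only 3.4 N, and friction could account for up to 2 N of that. I pressed it again to 5.6 N. One more millimetre of travel added about 2.3 N, which matches the rubber.
- **Sticky spot:** the drag rose at 56.3 mm going out and at 83.0 mm coming back, so its middle is at 69.6 mm. The places where the drag eased off give the same middle. I set the carriage down at 70.0 mm by the gripper, let go, and moved the arm clear.
- **Disagreement:** the camera puts the knob at 72.1 mm, about 2 to 3 mm further than the gripper reading. The offset was nearly the same on both placements, and the home buffer also met the carriage about 3 mm off its listed place. The middle was found and set in the same gripper readings, so the offset should cancel.
- **Bystanders:** none looked moved in the picture after the first placement. I did not view one after the second, which followed the same paths.

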